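# Balance the centrifuge rotor

## Robot

A 6-joint arm with a two-finger parallel gripper is mounted at the origin on a cart in front of the work surface, level with it; the furniture and walls round the work are solid. World frame = base frame: x ahead of the robot, y to its left, z up, the work surface at z = 0. Lengths are in m, angles in rad, forces in N, time in s.
With the tool pointing down it reaches from about 0.3 to 0.775 m from the base axis. Payload 14.6 kg.
Tool frame: the origin (TCP) lies midway between the tips of the shut fingers; the grasp point (between the pads) lies 19 mm behind it; z points along the fingers, y is the direction in which the jaws open and shut (so a half turn about z gives the same grasp; the last joint's range is limited). The gripper opens to 94 mm and grips with 3 to 60 N. Pads are 16 mm wide; open, the fingers measure 119 mm over their backs; the gripper's body (75 mm by 177 mm) begins 78 mm behind the grasp point.
Start: joints at [-1.302, 0.3, 1.521, -0, 1.321, -0.067], TCP at [0.181, -0.519, 0.205] pointing down, gripper open.
Joint ranges: [-3.03, 3.03], [-0.79, 2.21], [0.23, 2.52], [-1.04, 4.18], [0, 3.07], [-2.55, 2.55]. Speed limits (rad/s): [2.22, 2.22, 2.57, 3.14, 3.14, 3.14].

## Interface

Orientations are given as [roll, pitch, yaw] about the fixed x, y, z axes, in that order (R = Rz(yaw) Ry(pitch) Rx(roll)).
In Python, from station import readout, imaging, job gives the robot as it stands.
- The arm moves only by the tool arm_command, never from a script. Its argument "increments" is a list of rows, each an object with "gripper": the opening, from 0 (shut) to 1 (fully open); "slide": the shift along the world's x, y, z in m, a list of three; "yaw": the turn about the world's z in rad. A call has 1 to 8 rows; each row is the pose to reach, as a shift and turn from the pose commanded when the call began; what a row does not reach only later rows make up. A row lasts 1/8 s, in which the tool goes at most 62.5 mm and 10.7 degrees, less where a joint would pass 70% of its speed; a pose out of reach is approached as far as the arm can. A call with a gripper value outside its range is refused whole. The fingers move at their own pace and stop on an object; "grip_force" is the grip in N (left out, the last holds). Time passes only in rows, so rows that repeat a pose let the fingers close. It gives the time, the measured TCP pose, the force and the opening at its end, in the units of the state.
- readout.get_obs(): the state, without advancing time (a new reading comes with each control period).
- imaging.camera(name): name is "scene" or "top" or "wrist"; returns a dict with "color" (420x560x3 uint8, red, green, blue), "mtx" (3x3 intrinsics, pixels), "rvec" (rotation vector, rad) and "tvec" (3), from world to camera coordinates, as OpenCV has them. Camera axes: x right, y down, z forward; pixel columns grow to the right and rows downward; lengths in m; the calibration is good to about 2 mm. A picture is of the moment at which its call begins. There is no depth.
- job.hand_in(): hands the job in, once; it reports no verdict.
The state is a dict: "time_s": time; "qpos": joint angles; "joint_vel": joint speeds; "tau": joint torques, N m; "ee_pos": TCP position; "eef_rot": TCP orientation; "force": force on the tool from outside, world axes, zero at the start; "moment": the same for the moment, N m; "grip_width": finger opening in m.
Only numpy, scipy, OpenCV 4.12 (cv2) and the standard library are available. Lean on these libraries where they do the work, as an engineer would, in place of code of your own. Each camera call takes 0.05 s, during which the arm holds its last target. There are 200 camera calls.

## Task

Load the six-place centrifuge rotor so that it will spin in balance: take the four tubes out of the green wire rack and lower one into each empty bucket, right down, so that every tube has the tube with the same cap colour straight across the hub: red opposite red, blue opposite blue, white opposite white. Leave the red and the blue tube that are already in the rotor in their buckets. Lower the tubes in rather than dropping them from above, and do not push the beaker or the timer aside.

Things in the scene. Friction and masses are not known exactly. Their poses are not given: they have to be found in the camera images.
- rotor: Fixed metal six-place rotor, 191 across, on a stand. Origin: hub axis at table top. Buckets 72 from it at 0, 60, ..300 deg from its x (opposite ones 144 apart); flared mouth 42 wide inside at rim (70 above table), 25 at 52, then straight (25 to 23); a tube rests 14 above table: centre at 68, top at 122, a little play. Hub knob reaches 83, arms between buckets 65.
- rack: Fixed green wire tube rack, 94 x 214, 58 tall. Origin: centre of underside; y along its long side. 3 x 7 cells of 30; tubes at (x, y) = (-30,-90), (30,-30), (-30,30), (30,90), on a floor 6 above table: centre at 60, top at 114; they stand loosely (may lean a few degrees) and lift straight out.
- red_loaded_center (a point): Capped glass test tube, red cap; 108 tall, 20 g; barrel 22 across, cap and widest part 24. Point: on its axis, 54 above the round bottom (half-way up); z up the axis. Already stands in one of the rotor's buckets; stays there.
- red_spare_center (a point): Capped glass test tube, red cap; 108 tall, 20 g; barrel 22 across, cap and widest part 24. Point: on its axis, 54 above the round bottom (half-way up); z up the axis. Stands upright in the rack at the start, in any of its four occupied cells; goes into the rotor. Same make and fill as the red-capped tube in the rotor.
- blue_loaded_center (a point): Capped glass test tube, blue cap; 108 tall, 20 g; barrel 22 across, cap and widest part 24. Point: on its axis, 54 above the round bottom (half-way up); z up the axis. Already stands in one of the rotor's buckets; stays there.
- blue_spare_center (a point): Capped glass test tube, blue cap; 108 tall, 20 g; barrel 22 across, cap and widest part 24. Point: on its axis, 54 above the round bottom (half-way up); z up the axis. Stands upright in the rack at the start, in any of its four occupied cells; goes into the rotor. Same make and fill as the blue-capped tube in the rotor.
- white_1_center (a point): Capped glass test tube, white cap; 108 tall, 20 g; barrel 22 across, cap and widest part 24. Point: on its axis, 54 above the round bottom (half-way up); z up the axis. Stands upright in the rack at the start, in any of its four occupied cells; goes into the rotor. One of two equal white-capped tubes.
- white_2_center (a point): Capped glass test tube, white cap; 108 tall, 20 g; barrel 22 across, cap and widest part 24. Point: on its axis, 54 above the round bottom (half-way up); z up the axis. Stands upright in the rack at the start, in any of its four occupied cells; goes into the rotor. One of two equal white-capped tubes.
- beaker: Bystander: glass beaker of pale slurry, 79 across, 85 tall, behind the work. Origin: centre of its underside.
- timer: Bystander: white bench timer with a small display, 58 x 66 x 19, behind the work. Origin: centre of its underside.
Mind the look-alikes: they are no part of the job. Leave any orange or purple look-alike of the part that bears red_spare_center alone.

How it is judged:
At the end, for the whole second after the job is handed in: All six tubes stand in buckets, right down (centre within 12 mm of its seated height), within 10 mm of the buckets' circle, upright within 11 degrees, at rest; tubes of one cap colour are in opposite buckets (centres at least 134 mm apart) (z of red_loaded_center in the frame of rotor between 0.058 and 0.08 m and horizontal distance between red_loaded_center and rotor between 0.062 and 0.082 m and angle between each of red_loaded_center, blue_loaded_center, red_spare_center, blue_spare_center, white_1_center, white_2_center's own z axis and vertical below 0.2 rad and linear speed of each of red_loaded, blue_loaded, red_spare, blue_spare, white_1, white_2 below 0.02 m/s and z of blue_loaded_center in the frame of rotor between 0.058 and 0.08 m and horizontal distance between blue_loaded_center and rotor between 0.062 and 0.082 m and z of red_spare_center in the frame of rotor between 0.058 and 0.08 m and horizontal distance between red_spare_center and rotor between 0.062 and 0.082 m and z of blue_spare_center in the frame of rotor between 0.058 and 0.08 m and horizontal distance between blue_spare_center and rotor between 0.062 and 0.082 m and z of white_1_center in the frame of rotor between 0.058 and 0.08 m and horizontal distance between white_1_center and rotor between 0.062 and 0.082 m and z of white_2_center in the frame of rotor between 0.058 and 0.08 m and horizontal distance between white_2_center and rotor between 0.062 and 0.082 m and horizontal distance between red_loaded_center and red_spare_center above 0.134 m and horizontal distance between blue_loaded_center and blue_spare_center above 0.134 m and horizontal distance between white_1_center and white_2_center above 0.134 m); the robot touches nothing.
It fails at once if the red-capped tube that was already in the rotor is pulled out or shifted by more than 20 mm (distance of red_loaded_center from where it was at the start of the episode above 0.02 m).
It fails at once if the blue-capped tube that was already in the rotor is pulled out or shifted by more than 20 mm (distance of blue_loaded_center from where it was at the start of the episode above 0.02 m).
It fails at once if a tube is let go while it still has more than 40 mm to fall to its seat in a bucket ((height (world z) of red_spare_center above 0.108 m and contact force between the fingers and red_spare below 0.01 N) or (height (world z) of blue_spare_center above 0.108 m and contact force between the fingers and blue_spare below 0.01 N) or (height (world z) of white_1_center above 0.108 m and contact force between the fingers and white_1 below 0.01 N) or (height (world z) of white_2_center above 0.108 m and contact force between the fingers and white_2 below 0.01 N)).
It fails at once if the beaker is pushed aside (more than 30 mm) (distance of beaker from where it was at the start of the episode above 0.03 m).
It fails at once if the timer is pushed aside (more than 30 mm) (distance of timer from where it was at the start of the episode above 0.03 m).
It also fails if it takes over 102 s, if anything falls off the work surface, if the arm or the gripper's body presses on something with over 40 N, if the wrist force passes 120 N, or if a joint passes its speed limit or range.

## Working session

There is one attempt and no reset: what is moved stays moved. The work goes in short steps, Python scripts to look and compute and a tool call to move; the robot and the scene stay as the last step left them, time stands still between calls to the robot, and variables do not carry over. Pictures are saved under pics/ and viewed, about 12 in all and at most 16, crops included, and the job is handed in when it is done.

Besides the shell and the picture viewer there is one more tool, called as name(argument=value, ...), one argument or row to a line, values as JSON. arm_command: Moves the arm, as the interface text tells. Its arguments: {"type":"object","properties":{"increments":{"type":"array","items":{"type":"object","properties":{"gripper":{"type":"number"},"slide":{"type":"array","items":{"type":"number"}},"yaw":{"type":"number"}}}},"grip_force":{"type":"number"}},"required":["increments"]}

```bash
mkdir -p pics
cat > h.py <<'E'
import cv2, numpy as np
from station import readout, imaging, job
def shot(name, fn=None):
    c=imaging.camera(name); 
    if fn: cv2.imwrite('pics/'+fn, c['color'][:,:,::-1])
    return c
def back(c,u,v,z):
    R,_=cv2.Rodrigues(np.array(c['rvec'],float)); t=np.array(c['tvec'],float).ravel()
    d=R.T@np.linalg.inv(c['mtx'])@np.array([u,v,1.]); o=-R.T@t
    return o+d*(z-o[2])/d[2]
def proj(c,p):
    return cv2.projectPoints(np.array(p,float).reshape(-1,3),np.array(c['rvec'],float),np.array(c['tvec'],float),np.array(c['mtx'],float),None)[0].reshape(-1,2)
E
python3 - <<'E'
from h import *
import pickle
for n in ['scene','top']:
    c=shot(n,n+'0.png'); pickle.dump(c,open(n+'0.pkl','wb'))
    R,_=cv2.Rodrigues(np.array(c['rvec'],float));print(n,-R.T@np.array(c['tvec']).ravel(),c['mtx'][0][0])
print(readout.get_obs())
E
```

```text
scene [0.160481   0.50176699 0.83848125] 475.35408521406987
top [ 0.46672497 -0.00983298  1.37835119] 500.82416425345076
{'time_s': 0.1, 'qpos': array([-1.30160397e+00,  3.00409828e-01,  1.52149210e+00,  3.46769669e-05,
        1.32070762e+00, -6.66093431e-02]), 'joint_vel': array([ 0.00027995, -0.00290662, -0.00200523, -0.00041622,  0.00010856,
        0.00046895]), 'tau': array([ 1.34997339e-03, -5.32644582e+01, -3.53282332e+01,  7.09121092e-02,
        2.34559318e-02, -8.16697707e-05]), 'ee_pos': array([ 0.1811801 , -0.51906165,  0.20495758]), 'eef_rot': array([-3.14058025e+00, -1.01199268e-04,  3.35793046e-01]), 'force': array([ 0.77414015,  0.43855715, -0.28119956]), 'moment': array([-0.01807691,  0.02401481,  0.05079136]), 'grip_width': 0.09370008366673269}
```

View pics/top0.png

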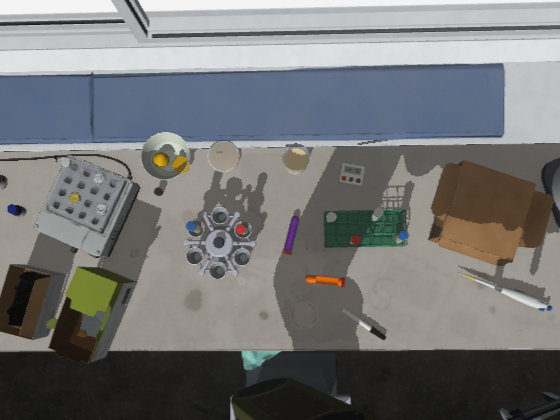

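View pics/scene0.png

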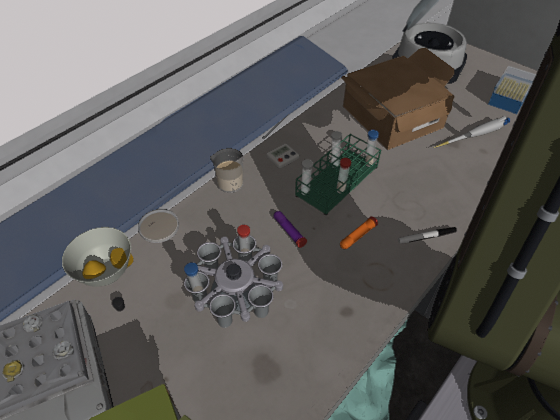

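The top view shows the rotor around (219,242), with loaded red near (241,230) and loaded blue near (193,227). The rack spares are white (331,217), red (355,240), white (377,216) and blue (403,237). The purple (291,235) and orange (325,281) tubes lying on the table are look-alikes, so I'll leave them alone. I'll enlarge the rotor and rack to confirm.

Run:
```python
import cv2,numpy as np
im=cv2.imread('pics/top0.png')
a=cv2.resize(im[195:290,175:265],None,fx=4.4,fy=4.4,interpolation=cv2.INTER_CUBIC)
b=cv2.resize(im[195:265,315:420],None,fx=3.7,fy=3.7,interpolation=cv2.INTER_CUBIC)
print(a.shape,b.shape)
o=np.zeros((max(a.shape[0],b.shape[0]),a.shape[1]+b.shape[1],3),np.uint8)
o[:a.shape[0],:a.shape[1]]=a;o[:b.shape[0],a.shape[1]:]=b
cv2.imwrite('pics/crop0.png',o)
```

```text
(418, 396, 3) (259, 388, 3)
```

View pics/crop0.png

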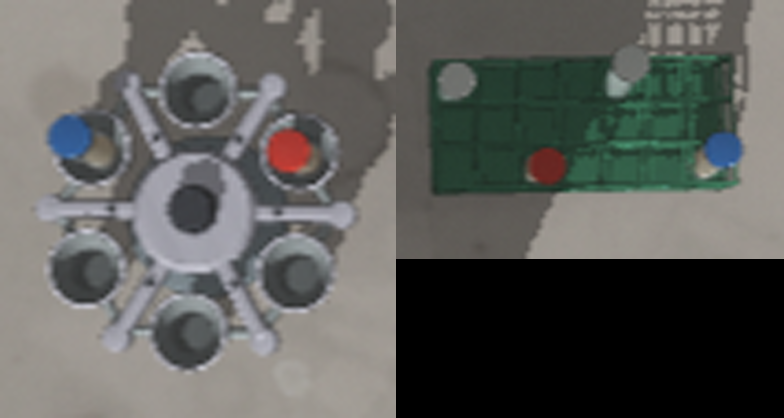

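```bash
cat > m.py <<'E'
from h import *
import pickle
c=pickle.load(open('top0.pkl','rb'))
A=lambda x,y:((x+.5)/4.4-.5+175,(y+.5)/4.4-.5+195)
B=lambda x,y:((x-396+.5)/3.7-.5+315,(y+.5)/3.7-.5+195)
rim={'T':(198,90),'BLUE':(90,148),'oppR':(87,268),'Bt':(188,332),'oppB':(295,271),'RED':(299,151)}
P=np.array([back(c,*A(*v),.07)[:2] for v in rim.values()])
ctr=P.mean(0); d=P-ctr; th=np.arctan2(d[:,1],d[:,0]); ph=np.angle(np.exp(1j*(th-np.arange(6)*np.pi/3)).sum())
print('ctr',ctr,'knob',back(c,*A(193,208),.083),'phi',np.degrees(ph),'r',np.linalg.norm(d,axis=1))
for i,k in enumerate(rim): print(k,ctr+.072*np.array([np.cos(ph+i*np.pi/3),np.sin(ph+i*np.pi/3)]),P[i])
for k,v in dict(red=(291,151),blue=(70,137)).items(): print('loaded',k,back(c,*A(*v),.122))
for k,v in dict(wA=(456,81),red=(548,167),wB=(630,65),blue=(724,150)).items(): print(k,back(c,*B(*v),.114))
for v in [(431,61),(733,57),(433,193),(738,187)]: print('corner',back(c,*B(*v),.058))
E
python3 m.py
```

```text
ctr [0.55223249 0.18079869] knob [0.55229907 0.178763   0.083     ] phi -1.5149993012887681 r [0.07173036 0.07246854 0.07148302 0.07238266 0.0714419  0.07209208]
T [0.62420732 0.17889511] [0.62391678 0.17822807]
BLUE [0.58986846 0.24217893] [0.58965548 0.2428568 ]
oppR [0.51789363 0.24408251] [0.5180973  0.24360482]
Bt [0.48025766 0.18270227] [0.47988388 0.18301874]
oppB [0.51459653 0.11941845] [0.51525979 0.11966797]
RED [0.58657136 0.11751486] [0.58658172 0.11741573]
loaded red [0.58186466 0.11695583 0.122     ]
loaded blue [0.59124008 0.24447571 0.122     ]
wA [ 0.61181078 -0.11104711  0.114     ]
red [ 0.55231842 -0.17210823  0.114     ]
wB [ 0.6215316  -0.22994189  0.114     ]
blue [ 0.56272293 -0.29137684  0.114     ]
corner [ 0.63285135 -0.09798319  0.058     ]
corner [ 0.63332464 -0.31296225  0.058     ]
corner [ 0.53843214 -0.09749574  0.058     ]
corner [ 0.54070604 -0.3125919   0.058     ]
```

Plan: yaw to 1.571 so the jaws close along x, and grip at z≈0.095. The destinations are:
- Blue spare goes to oppB (0.515,0.119).
- Red spare goes to oppR (0.518,0.244).
- The whites go to T (0.624,0.179) and Bt (0.480,0.183).

I'll take blue first.

arm_command(
  increments=[
    {"gripper": 0.55, "slide": [0.05, 0.03, 0.0], "yaw": 0.18},
    {"gripper": 0.55, "slide": [0.1, 0.06, 0.0], "yaw": 0.36},
    {"gripper": 0.55, "slide": [0.15, 0.09, 0.0], "yaw": 0.54},
    {"gripper": 0.55, "slide": [0.2, 0.12, 0.0], "yaw": 0.72},
    {"gripper": 0.55, "slide": [0.25, 0.15, 0.0], "yaw": 0.9},
    {"gripper": 0.55, "slide": [0.3, 0.18, 0.0], "yaw": 1.08},
    {"gripper": 0.55, "slide": [0.35, 0.21, 0.0], "yaw": 1.235},
    {"gripper": 0.55, "slide": [0.381, 0.227, 0.0], "yaw": 1.235},
  ],
  grip_force=12,
)

```text
time_s: 1.1
ee_pos: [0.564, -0.2903, 0.2049]
eef_rot: [-3.141, -0.001, 1.575]
force: [-0.1, -0.6, 0.3]
grip_width: 0.0514
```

Run:
```python
from h import *
import pickle
o=readout.get_obs();print(o['time_s'],o['ee_pos'],o['eef_rot'],o['grip_width'])
c=shot('wrist','w1.png');pickle.dump(c,open('w1.pkl','wb'))
R,_=cv2.Rodrigues(np.array(c['rvec'],float));print(-R.T@np.array(c['tvec']).ravel(),R)
for k,p in dict(wA=(.612,-.111,.114),red=(.552,-.172,.114),wB=(.6215,-.230,.114),blue=(.5627,-.2914,.114)).items(): print(k,proj(c,p))
```

```text
1.1 [ 0.56402897 -0.29034809  0.20485472] [-3.14096887e+00 -5.07602329e-04  1.57491806e+00] 0.05142084417874205
[ 0.56341232 -0.22085411  0.38353682] [[ 9.99987142e-01  4.98940614e-03 -9.06398479e-04]
 [ 5.05931375e-03 -9.69440494e-01  2.45274403e-01]
 [ 3.45074223e-04 -2.45275835e-01 -9.69453272e-01]]
wA [[346.52055554 -61.60868244]]
red [[252.2333129   42.14225129]]
wB [[350.3944881  130.79286781]]
blue [[267.37588527 213.87046382]]
```

View pics/w1.png

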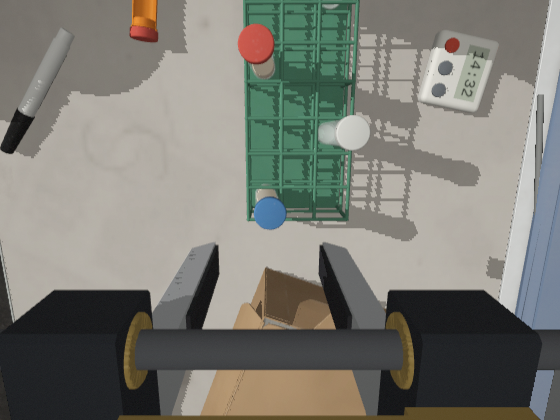

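The wrist view shows the blue cap at (270,213), red at (256,43) and the whites at (352,132) and the top edge. All are within 3 mm of the estimate. I'll descend on blue.

arm_command(
  increments=[
    {"gripper": 0.55, "slide": [0.001, 0.0, -0.04], "yaw": 0},
    {"gripper": 0.55, "slide": [0.001, 0.0, -0.08], "yaw": 0},
    {"gripper": 0.55, "slide": [0.001, 0, -0.11], "yaw": 0},
    {"gripper": 0.55, "slide": [0.001, 0, -0.129], "yaw": 0},
    {"gripper": 0.55, "slide": [0.001, 0, -0.129], "yaw": 0},
    {"gripper": 0.1, "slide": [0.001, 0, -0.129], "yaw": 0},
    {"gripper": 0.1, "slide": [0.001, 0, -0.129], "yaw": 0},
    {"gripper": 0.1, "slide": [0.001, 0, -0.129], "yaw": 0},
  ],
  grip_force=12,
)

```text
time_s: 2.15
ee_pos: [0.5635, -0.2924, 0.0772]
eef_rot: [3.141, 0.001, 1.571]
force: [0.4, 0.1, 0.5]
grip_width: 0.0253
```

arm_command(
  increments=[
    {"gripper": 0.1, "slide": [0, 0, 0]},
    {"gripper": 0.1, "slide": [0, 0, 0]},
    {"gripper": 0.1, "slide": [0, 0, 0.03]},
    {"gripper": 0.1, "slide": [0, 0, 0.07]},
    {"gripper": 0.1, "slide": [0, 0, 0.12]},
    {"gripper": 0.1, "slide": [0, 0, 0.16]},
    {"gripper": 0.1, "slide": [0, 0, 0.17]},
  ],
)

```text
invalid input
```

arm_command(
  increments=[
    {"gripper": 0.1, "slide": [0, 0, 0], "yaw": 0},
    {"gripper": 0.1, "slide": [0, 0, 0], "yaw": 0},
    {"gripper": 0.1, "slide": [0, 0, 0.03], "yaw": 0},
    {"gripper": 0.1, "slide": [0, 0, 0.07], "yaw": 0},
    {"gripper": 0.1, "slide": [0, 0, 0.12], "yaw": 0},
    {"gripper": 0.1, "slide": [0, 0, 0.16], "yaw": 0},
    {"gripper": 0.1, "slide": [0, 0, 0.17], "yaw": 0},
  ],
  grip_force=12,
)

```text
time_s: 3.02
ee_pos: [0.5638, -0.2926, 0.249]
eef_rot: [3.138, 0.002, 1.571]
force: [0.6, -0.3, -0.5]
grip_width: 0.0228
```

arm_command(
  increments=[
    {"gripper": 0.1, "slide": [-0.006, 0.05, 0], "yaw": 0},
    {"gripper": 0.1, "slide": [-0.012, 0.1, 0], "yaw": 0},
    {"gripper": 0.1, "slide": [-0.019, 0.16, 0], "yaw": 0},
    {"gripper": 0.1, "slide": [-0.026, 0.22, 0], "yaw": 0},
    {"gripper": 0.1, "slide": [-0.033, 0.28, 0], "yaw": 0},
    {"gripper": 0.1, "slide": [-0.04, 0.34, 0], "yaw": 0},
    {"gripper": 0.1, "slide": [-0.047, 0.39, 0], "yaw": 0},
    {"gripper": 0.1, "slide": [-0.049, 0.412, 0], "yaw": 0},
  ],
)

```text
time_s: 4.03
ee_pos: [0.5132, 0.1221, 0.245]
eef_rot: [-3.14, 0.0, 1.573]
force: [0.3, 0.1, -1.0]
grip_width: 0.0225
```

arm_command(
  increments=[
    {"gripper": 0.1, "slide": [0, 0, -0.02], "yaw": 0},
    {"gripper": 0.1, "slide": [0, 0, -0.03], "yaw": 0},
    {"gripper": 0.1, "slide": [0, 0, -0.03], "yaw": 0},
  ],
)

```text
time_s: 4.4
ee_pos: [0.5139, 0.1194, 0.2153]
eef_rot: [-3.139, 0.0, 1.57]
force: [-0.2, -0.2, 0.6]
grip_width: 0.023
```

```bash
cat > look.py <<'E'
from h import *
import pickle,sys
n=sys.argv[1]; bx,by=float(sys.argv[2]),float(sys.argv[3])
o=readout.get_obs();print(o['time_s'],o['ee_pos'],o['eef_rot'],o['grip_width'])
e=o['ee_pos']
c=shot('wrist');s=shot('scene');pickle.dump((c,s,e),open(n+'.pkl','wb'))
print('wrist bucket rim ctr',proj(c,(bx,by,.07)),'expected tube bottom',proj(c,(e[0],e[1],e[2]-.07)))
print('scene rim',proj(s,(bx,by,.07)),'bottom',proj(s,(e[0],e[1],e[2]-.07)),'grasp',proj(s,(e[0],e[1],e[2]+.019)))
im=s['color'][:,:,::-1]
u,v=proj(s,(bx,by,.1))[0].astype(int)
a=cv2.resize(im[v-70:v+70,u-60:u+60],None,fx=3,fy=3,interpolation=cv2.INTER_CUBIC); print('scene crop origin',u-60,v-70,'x3')
w=np.zeros((420,440+360,3),np.uint8); w[:,:440]=c['color'][:,60:500,::-1]; w[:,440:]=a
cv2.imwrite('pics/'+n+'.png',w)
E
python3 look.py l1 .5146 .1194
```

```text
4.4 [0.51385234 0.11941759 0.2153279 ] [-3.13940740e+00  3.50495011e-04  1.57036602e+00] 0.023040453030020197
wrist bucket rim ctr [[270.12888238 197.16578236]] expected tube bottom [[269.26597372 219.88222216]]
scene rim [[271.48902849 263.33911817]] bottom [[271.47971999 240.20178955]] grasp [[271.08511687 208.28208634]]
scene crop origin 211 184 x3
```

View pics/l1.png

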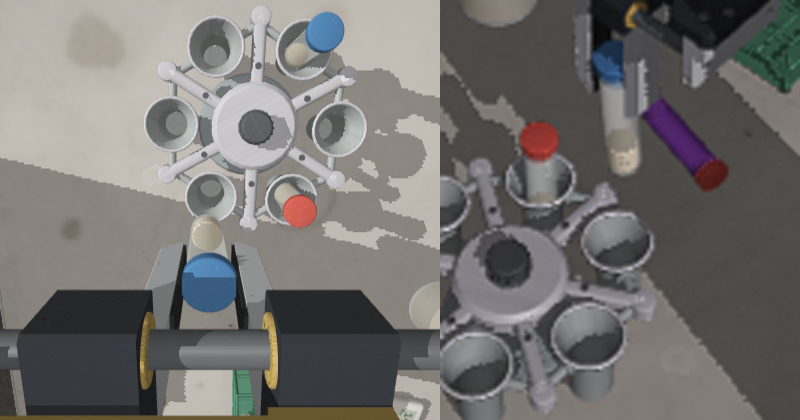

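Rim centre is at (270,197) in the wrist view, matching the map, and the tube hangs nearly upright with its bottom within 2 mm of expected. I'll lower it.

arm_command(
  increments=[
    {"gripper": 0.1, "slide": [0.0005, 0, -0.03], "yaw": 0},
    {"gripper": 0.1, "slide": [0.0005, 0, -0.06], "yaw": 0},
    {"gripper": 0.1, "slide": [0.0005, 0, -0.075], "yaw": 0},
    {"gripper": 0.1, "slide": [0.0005, 0, -0.09], "yaw": 0},
    {"gripper": 0.1, "slide": [0.0005, 0, -0.1], "yaw": 0},
    {"gripper": 0.1, "slide": [0.0005, 0, -0.11], "yaw": 0},
    {"gripper": 0.1, "slide": [0.0005, 0, -0.11], "yaw": 0},
  ],
)

```text
time_s: 5.38
ee_pos: [0.5147, 0.1197, 0.106]
eef_rot: [-3.141, 0.0, 1.571]
force: [0.3, 1.8, -0.4]
grip_width: 0.0228
```

arm_command(
  increments=[
    {"gripper": 0.1, "slide": [0, 0, -0.005], "yaw": 0},
    {"gripper": 0.1, "slide": [0, 0, -0.01], "yaw": 0},
    {"gripper": 0.1, "slide": [0, 0, -0.015], "yaw": 0},
    {"gripper": 0.1, "slide": [0, 0, -0.02], "yaw": 0},
    {"gripper": 0.1, "slide": [0, 0, -0.021], "yaw": 0},
    {"gripper": 0.1, "slide": [0, 0, -0.021], "yaw": 0},
  ],
)

```text
time_s: 6.12
ee_pos: [0.5147, 0.1197, 0.0854]
eef_rot: [-3.141, 0.0, 1.571]
force: [0.9, 1.0, 0.5]
grip_width: 0.0228
```

arm_command(
  increments=[
    {"gripper": 0.5, "slide": [0, 0, 0], "yaw": 0},
    {"gripper": 0.5, "slide": [0, 0, 0], "yaw": 0},
    {"gripper": 0.5, "slide": [0, 0, 0], "yaw": 0},
    {"gripper": 0.5, "slide": [0, 0, 0.02], "yaw": 0},
    {"gripper": 0.5, "slide": [0, 0, 0.06], "yaw": 0},
    {"gripper": 0.5, "slide": [0, 0, 0.12], "yaw": 0},
    {"gripper": 0.5, "slide": [0, 0, 0.13], "yaw": 0},
  ],
)

```text
time_s: 7.0
ee_pos: [0.5159, 0.1199, 0.2194]
eef_rot: [3.135, -0.001, 1.571]
force: [-0.1, 0.3, -0.3]
grip_width: 0.047
```

arm_command(
  increments=[
    {"gripper": 0.55, "slide": [0.007, -0.05, 0], "yaw": 0},
    {"gripper": 0.55, "slide": [0.014, -0.1, 0], "yaw": 0},
    {"gripper": 0.55, "slide": [0.022, -0.16, 0], "yaw": 0},
    {"gripper": 0.55, "slide": [0.03, -0.22, 0], "yaw": 0},
    {"gripper": 0.55, "slide": [0.038, -0.27, 0], "yaw": 0},
    {"gripper": 0.55, "slide": [0.04, -0.293, 0], "yaw": 0},
    {"gripper": 0.55, "slide": [0.04, -0.293, 0], "yaw": 0},
  ],
)

```text
time_s: 7.88
ee_pos: [0.5544, -0.1739, 0.2146]
eef_rot: [-3.14, -0.001, 1.569]
force: [0.9, 1.0, -0.4]
grip_width: 0.0516
```

```bash
python3 look.py l2 .5146 .1194
```

```text
7.875 [ 0.55444481 -0.17385519  0.21460953] [-3.14038969e+00 -5.17614555e-04  1.56926069e+00] 0.051554681086574086
wrist bucket rim ctr [[ 211.95350302 -213.52601189]] expected tube bottom [[269.16337834 219.98846881]]
scene rim [[271.48902849 263.33911817]] bottom [[348.86615474 149.12507656]] grasp [[354.00862132 116.08925583]]
scene crop origin 211 184 x3
```

View pics/l2.png

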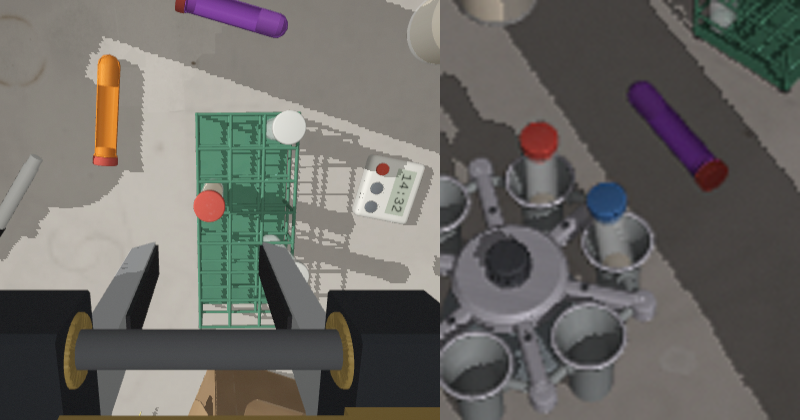

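Blue is seated, well down. Red cap is at (269,205) and the white cap nearest the robot's left at (349,127) in the full frame.

```bash
python3 -c "
from h import *;import pickle
c,s,e=pickle.load(open('l2.pkl','rb'));print(back(c,269,205,.114),back(c,349,127,.114),e)"
```

```text
[ 0.55433168 -0.17035828  0.114     ] [ 0.61317375 -0.11145156  0.114     ] [ 0.55444481 -0.17385519  0.21460953]
```

arm_command(
  increments=[
    {"gripper": 0.55, "slide": [0.0, 0.001, -0.04], "yaw": 0},
    {"gripper": 0.55, "slide": [0.0, 0.001, -0.09], "yaw": 0},
    {"gripper": 0.55, "slide": [0.0, 0.001, -0.12], "yaw": 0},
    {"gripper": 0.55, "slide": [0.0, 0.001, -0.139], "yaw": 0},
    {"gripper": 0.55, "slide": [0.0, 0.001, -0.139], "yaw": 0},
    {"gripper": 0.1, "slide": [0.0, 0.001, -0.139], "yaw": 0},
    {"gripper": 0.1, "slide": [0.0, 0.001, -0.139], "yaw": 0},
    {"gripper": 0.1, "slide": [0.0, 0.001, -0.139], "yaw": 0},
  ],
)

```text
time_s: 8.98
ee_pos: [0.555, -0.1724, 0.0772]
eef_rot: [3.141, 0.0, 1.571]
force: [0.1, -0.2, 0.7]
grip_width: 0.025
```

arm_command(
  increments=[
    {"gripper": 0.1, "slide": [0, 0, 0], "yaw": 0},
    {"gripper": 0.1, "slide": [0, 0, 0], "yaw": 0},
    {"gripper": 0.1, "slide": [0, 0, 0.03], "yaw": 0},
    {"gripper": 0.1, "slide": [0, 0, 0.07], "yaw": 0},
    {"gripper": 0.1, "slide": [0, 0, 0.12], "yaw": 0},
    {"gripper": 0.1, "slide": [0, 0, 0.16], "yaw": 0},
    {"gripper": 0.1, "slide": [0, 0, 0.17], "yaw": 0},
  ],
)

```text
time_s: 9.85
ee_pos: [0.5551, -0.1725, 0.2488]
eef_rot: [3.139, 0.001, 1.571]
force: [0.5, 0.1, -0.2]
grip_width: 0.0229
```

arm_command(
  increments=[
    {"gripper": 0.1, "slide": [-0.006, 0.05, 0], "yaw": 0},
    {"gripper": 0.1, "slide": [-0.012, 0.1, 0], "yaw": 0},
    {"gripper": 0.1, "slide": [-0.018, 0.16, 0], "yaw": 0},
    {"gripper": 0.1, "slide": [-0.024, 0.22, 0], "yaw": 0},
    {"gripper": 0.1, "slide": [-0.03, 0.28, 0], "yaw": 0},
    {"gripper": 0.1, "slide": [-0.034, 0.34, 0], "yaw": 0},
    {"gripper": 0.1, "slide": [-0.037, 0.39, 0], "yaw": 0},
    {"gripper": 0.1, "slide": [-0.037, 0.416, 0], "yaw": 0},
  ],
)

```text
time_s: 10.85
ee_pos: [0.5167, 0.2459, 0.2448]
eef_rot: [-3.139, 0.001, 1.573]
force: [-0.1, -0.7, 0.2]
grip_width: 0.0231
```

arm_command(
  increments=[
    {"gripper": 0.1, "slide": [0, 0, -0.02], "yaw": 0},
    {"gripper": 0.1, "slide": [0, 0, -0.03], "yaw": 0},
    {"gripper": 0.1, "slide": [0, 0, -0.03], "yaw": 0},
  ],
)

```text
time_s: 11.22
ee_pos: [0.5174, 0.2432, 0.2153]
eef_rot: [-3.139, 0.001, 1.57]
force: [0.5, 0.4, -0.1]
grip_width: 0.0225
```

```bash
python3 look.py l3 .5179 .2441
```

```text
11.225 [0.51737804 0.24323161 0.21529331] [-3.13940002e+00  8.65112269e-04  1.57025473e+00] 0.02253560786266461
wrist bucket rim ctr [[269.89205414 196.13478663]] expected tube bottom [[269.28173479 219.85585853]]
scene rim [[224.08511719 304.89619917]] bottom [[220.97580551 282.64402021]] grasp [[215.92794852 252.09895841]]
scene crop origin 162 226 x3
```

View pics/l3.png

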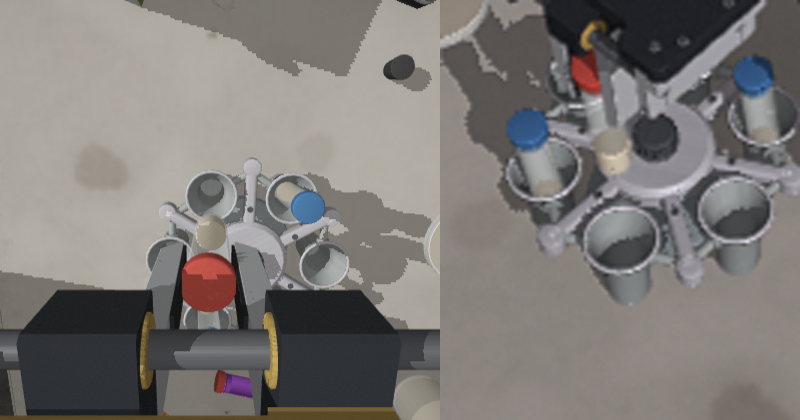

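Red hangs straight, with its bottom at scene (220,283) against an expected (221,283). The rim matches the map too, so I'll lower it.

arm_command(
  increments=[
    {"gripper": 0.1, "slide": [0, 0, -0.03], "yaw": 0},
    {"gripper": 0.1, "slide": [0, 0, -0.06], "yaw": 0},
    {"gripper": 0.1, "slide": [0, 0, -0.075], "yaw": 0},
    {"gripper": 0.1, "slide": [0, 0, -0.09], "yaw": 0},
    {"gripper": 0.1, "slide": [0, 0, -0.1], "yaw": 0},
    {"gripper": 0.1, "slide": [0, 0, -0.11], "yaw": 0},
    {"gripper": 0.1, "slide": [0, 0, -0.11], "yaw": 0},
  ],
)

```text
time_s: 12.2
ee_pos: [0.5177, 0.2438, 0.106]
eef_rot: [-3.141, 0.0, 1.571]
force: [0.2, 0.3, -0.8]
grip_width: 0.0232
```

arm_command(
  increments=[
    {"gripper": 0.1, "slide": [0, 0, -0.005], "yaw": 0},
    {"gripper": 0.1, "slide": [0, 0, -0.01], "yaw": 0},
    {"gripper": 0.1, "slide": [0, 0, -0.015], "yaw": 0},
    {"gripper": 0.1, "slide": [0, 0, -0.02], "yaw": 0},
    {"gripper": 0.1, "slide": [0, 0, -0.021], "yaw": 0},
    {"gripper": 0.1, "slide": [0, 0, -0.021], "yaw": 0},
  ],
)

```text
time_s: 12.95
ee_pos: [0.5178, 0.2437, 0.0855]
eef_rot: [3.141, 0.0, 1.571]
force: [1.1, 0.7, 1.0]
grip_width: 0.0229
```

arm_command(
  increments=[
    {"gripper": 0.5, "slide": [0, 0, 0], "yaw": 0},
    {"gripper": 0.5, "slide": [0, 0, 0], "yaw": 0},
    {"gripper": 0.5, "slide": [0, 0, 0], "yaw": 0},
    {"gripper": 0.5, "slide": [0, 0, 0.02], "yaw": 0},
    {"gripper": 0.5, "slide": [0, 0, 0.06], "yaw": 0},
    {"gripper": 0.5, "slide": [0, 0, 0.12], "yaw": 0},
    {"gripper": 0.5, "slide": [0, 0, 0.13], "yaw": 0},
  ],
)

```text
time_s: 13.82
ee_pos: [0.5188, 0.2442, 0.2196]
eef_rot: [3.136, -0.002, 1.571]
force: [-0.7, 0.8, 0.2]
grip_width: 0.0468
```

arm_command(
  increments=[
    {"gripper": 0.55, "slide": [0.013, -0.05, 0], "yaw": 0},
    {"gripper": 0.55, "slide": [0.027, -0.1, 0], "yaw": 0},
    {"gripper": 0.55, "slide": [0.043, -0.16, 0], "yaw": 0},
    {"gripper": 0.55, "slide": [0.06, -0.22, 0], "yaw": 0},
    {"gripper": 0.55, "slide": [0.075, -0.28, 0], "yaw": 0},
    {"gripper": 0.55, "slide": [0.09, -0.33, 0], "yaw": 0},
    {"gripper": 0.55, "slide": [0.096, -0.356, 0], "yaw": 0},
    {"gripper": 0.55, "slide": [0.096, -0.356, 0], "yaw": 0},
  ],
)

```text
time_s: 14.82
ee_pos: [0.6135, -0.1138, 0.2141]
eef_rot: [-3.14, -0.0, 1.568]
force: [0.2, -0.0, -0.3]
grip_width: 0.0515
```

```bash
python3 look.py l4 .5179 .2441
```

```text
14.825 [ 0.61346789 -0.11384583  0.21409819] [-3.13986271e+00 -3.18576240e-04  1.56836079e+00] 0.05154280345933123
wrist bucket rim ctr [[ 122.58833939 -337.62760975]] expected tube bottom [[269.25389269 219.99834256]]
scene rim [[224.08511719 304.89619917]] bottom [[309.99650313 151.00999456]] grasp [[312.39802438 118.00903817]]
scene crop origin 162 226 x3
```

View pics/l4.png

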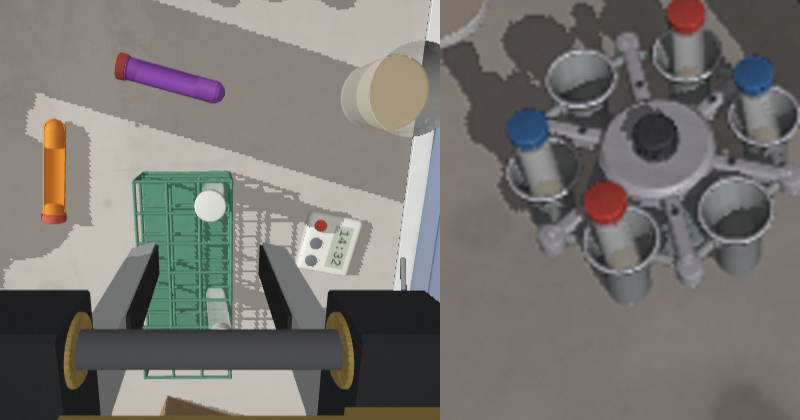

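Red is seated opposite red. The white cap at (270,206) is centred between the fingers.

arm_command(
  increments=[
    {"gripper": 0.55, "slide": [0.0, 0.001, -0.04], "yaw": 0},
    {"gripper": 0.55, "slide": [0.0, 0.001, -0.09], "yaw": 0},
    {"gripper": 0.55, "slide": [0.0, 0.001, -0.12], "yaw": 0},
    {"gripper": 0.55, "slide": [0.0, 0.001, -0.139], "yaw": 0},
    {"gripper": 0.55, "slide": [0.0, 0.001, -0.139], "yaw": 0},
    {"gripper": 0.1, "slide": [0.0, 0.001, -0.139], "yaw": 0},
    {"gripper": 0.1, "slide": [0.0, 0.001, -0.139], "yaw": 0},
    {"gripper": 0.1, "slide": [0.0, 0.001, -0.139], "yaw": 0},
  ],
)

```text
time_s: 15.92
ee_pos: [0.614, -0.1113, 0.0772]
eef_rot: [3.141, 0.0, 1.571]
force: [0.7, 0.0, -0.0]
grip_width: 0.0252
```

arm_command(
  increments=[
    {"gripper": 0.1, "slide": [0, 0, 0], "yaw": 0},
    {"gripper": 0.1, "slide": [0, 0, 0], "yaw": 0},
    {"gripper": 0.1, "slide": [0, 0, 0.03], "yaw": 0},
    {"gripper": 0.1, "slide": [0, 0, 0.07], "yaw": 0},
    {"gripper": 0.1, "slide": [0, 0, 0.12], "yaw": 0},
    {"gripper": 0.1, "slide": [0, 0, 0.16], "yaw": 0},
    {"gripper": 0.1, "slide": [0, 0, 0.17], "yaw": 0},
  ],
)

```text
time_s: 16.8
ee_pos: [0.6141, -0.1114, 0.2489]
eef_rot: [3.138, 0.001, 1.571]
force: [-0.2, -0.6, -1.1]
grip_width: 0.0232
```

arm_command(
  increments=[
    {"gripper": 0.1, "slide": [0.002, 0.05, 0], "yaw": 0},
    {"gripper": 0.1, "slide": [0.004, 0.1, 0], "yaw": 0},
    {"gripper": 0.1, "slide": [0.006, 0.16, 0], "yaw": 0},
    {"gripper": 0.1, "slide": [0.008, 0.22, 0], "yaw": 0},
    {"gripper": 0.1, "slide": [0.01, 0.27, 0], "yaw": 0},
    {"gripper": 0.1, "slide": [0.0105, 0.29, 0], "yaw": 0},
    {"gripper": 0.1, "slide": [0.0105, 0.29, -0.02], "yaw": 0},
    {"gripper": 0.1, "slide": [0.0105, 0.29, -0.03], "yaw": 0},
  ],
)

```text
time_s: 17.8
ee_pos: [0.6238, 0.1779, 0.2144]
eef_rot: [-3.139, 0.001, 1.57]
force: [-0.2, 0.4, -1.3]
grip_width: 0.0234
```

```bash
python3 look.py l5 .6242 .1789
```

```text
17.8 [0.62381222 0.17791632 0.21438752] [-3.13887509e+00  8.36468525e-04  1.57028349e+00] 0.023440425906560418
wrist bucket rim ctr [[269.83014735 196.24714513]] expected tube bottom [[269.33739468 219.88107952]]
scene rim [[210.33026387 251.24515763]] bottom [[206.65759471 227.71607804]] grasp [[200.90962163 195.55838346]]
scene crop origin 148 172 x3
```

View pics/l5.png

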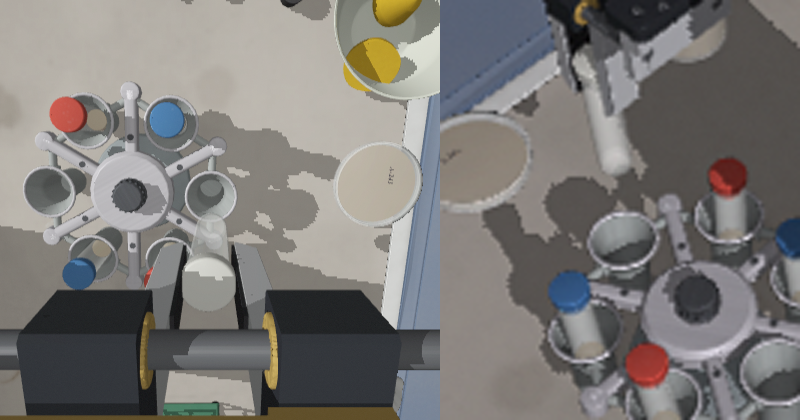

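The white tube's bottom is at scene (207,230), about 2 mm from expected, and the rim is where the map says. Lowering it.

arm_command(
  increments=[
    {"gripper": 0.1, "slide": [0, 0, -0.03], "yaw": 0},
    {"gripper": 0.1, "slide": [0, 0, -0.06], "yaw": 0},
    {"gripper": 0.1, "slide": [0, 0, -0.075], "yaw": 0},
    {"gripper": 0.1, "slide": [0, 0, -0.09], "yaw": 0},
    {"gripper": 0.1, "slide": [0, 0, -0.1], "yaw": 0},
    {"gripper": 0.1, "slide": [0, 0, -0.11], "yaw": 0},
    {"gripper": 0.1, "slide": [0, 0, -0.11], "yaw": 0},
  ],
)

```text
time_s: 18.77
ee_pos: [0.6241, 0.1788, 0.1059]
eef_rot: [-3.141, 0.0, 1.571]
force: [0.2, 1.0, -0.5]
grip_width: 0.0227
```

arm_command(
  increments=[
    {"gripper": 0.1, "slide": [0, 0, -0.005], "yaw": 0},
    {"gripper": 0.1, "slide": [0, 0, -0.01], "yaw": 0},
    {"gripper": 0.1, "slide": [0, 0, -0.015], "yaw": 0},
    {"gripper": 0.1, "slide": [0, 0, -0.02], "yaw": 0},
    {"gripper": 0.1, "slide": [0, 0, -0.021], "yaw": 0},
    {"gripper": 0.1, "slide": [0, 0, -0.021], "yaw": 0},
  ],
)

```text
time_s: 19.52
ee_pos: [0.6249, 0.1788, 0.0864]
eef_rot: [3.14, -0.0, 1.571]
force: [-0.7, -0.0, 7.5]
grip_width: 0.0231
```

Contact with the bucket floor (7.5 N), so I'll release and go on to the last white.

arm_command(
  increments=[
    {"gripper": 0.5, "slide": [0, 0, 0], "yaw": 0},
    {"gripper": 0.5, "slide": [0, 0, 0], "yaw": 0},
    {"gripper": 0.5, "slide": [0, 0, 0], "yaw": 0},
    {"gripper": 0.5, "slide": [0, 0, 0.02], "yaw": 0},
    {"gripper": 0.5, "slide": [0, 0, 0.06], "yaw": 0},
    {"gripper": 0.5, "slide": [0, 0, 0.12], "yaw": 0},
    {"gripper": 0.5, "slide": [0, 0, 0.13], "yaw": 0},
  ],
)

```text
time_s: 20.4
ee_pos: [0.6255, 0.1791, 0.2218]
eef_rot: [3.133, -0.002, 1.571]
force: [0.1, 0.1, -1.1]
grip_width: 0.0473
```

arm_command(
  increments=[
    {"gripper": 0.55, "slide": [0, -0.05, 0], "yaw": 0},
    {"gripper": 0.55, "slide": [0, -0.11, 0], "yaw": 0},
    {"gripper": 0.55, "slide": [0, -0.17, 0], "yaw": 0},
    {"gripper": 0.55, "slide": [0, -0.23, 0], "yaw": 0},
    {"gripper": 0.55, "slide": [0, -0.29, 0], "yaw": 0},
    {"gripper": 0.55, "slide": [-0.0015, -0.35, 0], "yaw": 0},
    {"gripper": 0.55, "slide": [-0.0015, -0.408, 0], "yaw": 0},
    {"gripper": 0.55, "slide": [-0.0015, -0.408, 0], "yaw": 0},
  ],
)

```text
time_s: 21.4
ee_pos: [0.6218, -0.233, 0.2151]
eef_rot: [-3.141, 0.0, 1.566]
force: [-0.4, 0.9, -0.6]
grip_width: 0.0518
```

```bash
python3 look.py l6 .6242 .1789
```

```text
21.4 [ 0.62178809 -0.23298556  0.215084  ] [-3.14080367e+00  7.67881615e-05  1.56630082e+00] 0.051830614697415435
wrist bucket rim ctr [[ 270.84745085 -452.85065095]] expected tube bottom [[269.1351456 219.9544121]]
scene rim [[210.33026387 251.24515763]] bottom [[340.27366298 122.5255798 ]] grasp [[344.55180017  89.58663014]]
scene crop origin 148 172 x3
```

View pics/l6.png

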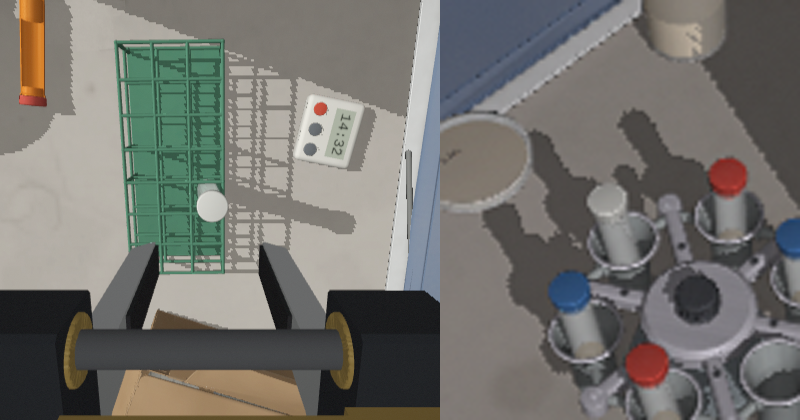

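The white tube is seated in the top bucket. The last white cap is at (271,206), centred.

arm_command(
  increments=[
    {"gripper": 0.55, "slide": [0.001, 0.0, -0.04], "yaw": 0},
    {"gripper": 0.55, "slide": [0.001, 0.0, -0.09], "yaw": 0},
    {"gripper": 0.55, "slide": [0.001, 0.0, -0.12], "yaw": 0},
    {"gripper": 0.55, "slide": [0.001, 0.0, -0.139], "yaw": 0},
    {"gripper": 0.55, "slide": [0.001, 0.0, -0.139], "yaw": 0},
    {"gripper": 0.1, "slide": [0.001, 0.0, -0.139], "yaw": 0},
    {"gripper": 0.1, "slide": [0.001, 0.0, -0.139], "yaw": 0},
    {"gripper": 0.1, "slide": [0.001, 0.0, -0.139], "yaw": 0},
  ],
)

```text
time_s: 22.5
ee_pos: [0.624, -0.2294, 0.0772]
eef_rot: [3.141, 0.0, 1.571]
force: [0.9, -0.4, -0.4]
grip_width: 0.0252
```

arm_command(
  increments=[
    {"gripper": 0.1, "slide": [0, 0, 0], "yaw": 0},
    {"gripper": 0.1, "slide": [0, 0, 0], "yaw": 0},
    {"gripper": 0.1, "slide": [0, 0, 0.03], "yaw": 0},
    {"gripper": 0.1, "slide": [0, 0, 0.07], "yaw": 0},
    {"gripper": 0.1, "slide": [0, 0, 0.12], "yaw": 0},
    {"gripper": 0.1, "slide": [0, 0, 0.16], "yaw": 0},
    {"gripper": 0.1, "slide": [0, 0, 0.17], "yaw": 0},
  ],
)

```text
time_s: 23.38
ee_pos: [0.6244, -0.2295, 0.2492]
eef_rot: [3.138, 0.002, 1.571]
force: [0.4, 0.1, -1.1]
grip_width: 0.0233
```

arm_command(
  increments=[
    {"gripper": 0.1, "slide": [-0.02, 0.055, 0], "yaw": 0},
    {"gripper": 0.1, "slide": [-0.04, 0.11, 0], "yaw": 0},
    {"gripper": 0.1, "slide": [-0.06, 0.165, 0], "yaw": 0},
    {"gripper": 0.1, "slide": [-0.08, 0.22, 0], "yaw": 0},
    {"gripper": 0.1, "slide": [-0.1, 0.275, 0], "yaw": 0},
    {"gripper": 0.1, "slide": [-0.12, 0.33, 0], "yaw": 0},
    {"gripper": 0.1, "slide": [-0.138, 0.385, 0], "yaw": 0},
    {"gripper": 0.1, "slide": [-0.1435, 0.412, 0], "yaw": 0},
  ],
)

```text
time_s: 24.38
ee_pos: [0.4788, 0.185, 0.2452]
eef_rot: [-3.14, 0.0, 1.573]
force: [0.2, -0.7, -0.8]
grip_width: 0.0229
```

arm_command(
  increments=[
    {"gripper": 0.1, "slide": [0, 0, -0.02], "yaw": 0},
    {"gripper": 0.1, "slide": [0, 0, -0.03], "yaw": 0},
    {"gripper": 0.1, "slide": [0, 0, -0.03], "yaw": 0},
  ],
)

```text
time_s: 24.75
ee_pos: [0.48, 0.1824, 0.2154]
eef_rot: [-3.14, 0.001, 1.57]
force: [-0.3, 0.3, -0.8]
grip_width: 0.0231
```

```bash
python3 look.py l7 .4803 .1827
```

```text
24.75 [0.47996012 0.18235028 0.21535103] [-3.13960230e+00  5.38196711e-04  1.57031461e+00] 0.02307970868338704
wrist bucket rim ctr [[269.68693432 196.71251059]] expected tube bottom [[269.29831333 219.85027093]]
scene rim [[262.23409472 294.94331995]] bottom [[261.54562229 272.46935447]] grasp [[260.23390657 241.53790035]]
scene crop origin 201 216 x3
```

View pics/l7.png

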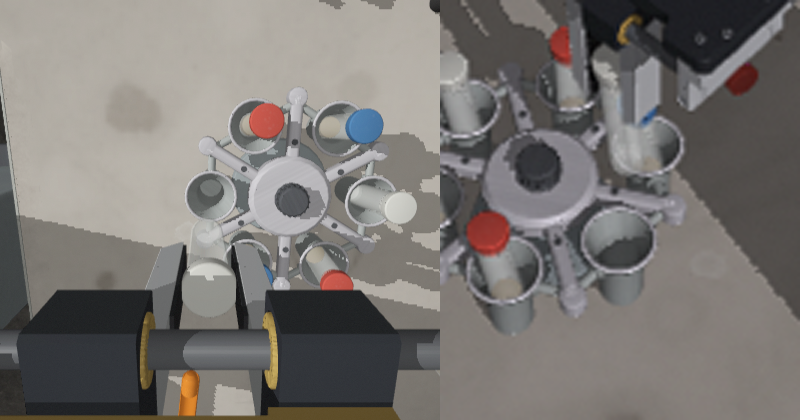

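Same alignment as before: wrist rim at (270,196), tube bottom within about 2 mm. Lowering.

arm_command(
  increments=[
    {"gripper": 0.1, "slide": [0.0005, 0, -0.03], "yaw": 0},
    {"gripper": 0.1, "slide": [0.0005, 0, -0.06], "yaw": 0},
    {"gripper": 0.1, "slide": [0.0005, 0, -0.075], "yaw": 0},
    {"gripper": 0.1, "slide": [0.0005, 0, -0.09], "yaw": 0},
    {"gripper": 0.1, "slide": [0.0005, 0, -0.1], "yaw": 0},
    {"gripper": 0.1, "slide": [0.0005, 0, -0.11], "yaw": 0},
    {"gripper": 0.1, "slide": [0.0005, 0, -0.11], "yaw": 0},
  ],
)

```text
time_s: 25.72
ee_pos: [0.4805, 0.1827, 0.1059]
eef_rot: [-3.141, 0.0, 1.571]
force: [0.1, 0.8, -0.7]
grip_width: 0.0231
```

arm_command(
  increments=[
    {"gripper": 0.1, "slide": [0, 0, -0.005], "yaw": 0},
    {"gripper": 0.1, "slide": [0, 0, -0.01], "yaw": 0},
    {"gripper": 0.1, "slide": [0, 0, -0.015], "yaw": 0},
    {"gripper": 0.1, "slide": [0, 0, -0.02], "yaw": 0},
    {"gripper": 0.1, "slide": [0, 0, -0.021], "yaw": 0},
    {"gripper": 0.1, "slide": [0, 0, -0.021], "yaw": 0},
  ],
)

```text
time_s: 26.48
ee_pos: [0.4807, 0.1827, 0.0854]
eef_rot: [-3.141, 0.0, 1.571]
force: [1.2, 2.0, -0.7]
grip_width: 0.0233
```

arm_command(
  increments=[
    {"gripper": 0.5, "slide": [0, 0, 0], "yaw": 0},
    {"gripper": 0.5, "slide": [0, 0, 0], "yaw": 0},
    {"gripper": 0.5, "slide": [0, 0, 0], "yaw": 0},
    {"gripper": 0.5, "slide": [0, 0, 0.02], "yaw": 0},
    {"gripper": 0.5, "slide": [0, 0, 0.06], "yaw": 0},
    {"gripper": 0.5, "slide": [0, 0, 0.12], "yaw": 0},
    {"gripper": 0.5, "slide": [0, 0, 0.14], "yaw": 0},
  ],
)

```text
time_s: 27.35
ee_pos: [0.4815, 0.183, 0.2291]
eef_rot: [3.137, -0.001, 1.571]
force: [0.5, -0.6, 0.3]
grip_width: 0.0471
```

arm_command(
  increments=[
    {"gripper": 0.5, "slide": [0, -0.05, 0], "yaw": 0},
    {"gripper": 0.5, "slide": [0, -0.11, 0], "yaw": 0},
    {"gripper": 0.5, "slide": [0, -0.17, 0], "yaw": 0},
    {"gripper": 0.5, "slide": [0, -0.23, 0], "yaw": 0},
    {"gripper": 0.5, "slide": [0, -0.27, 0], "yaw": 0},
    {"gripper": 0.5, "slide": [0, -0.27, 0], "yaw": 0},
    {"gripper": 0.5, "slide": [0, -0.27, 0], "yaw": 0},
    {"gripper": 0.5, "slide": [0, -0.27, 0], "yaw": 0},
  ],
)

```text
time_s: 28.35
ee_pos: [0.4808, -0.0863, 0.2255]
eef_rot: [3.142, -0.0, 1.572]
force: [1.1, 0.6, 0.4]
grip_width: 0.0473
```

Run:
```python
from h import *
import pickle
t=shot('top');s=shot('scene');pickle.dump((t,s),open('fin.pkl','wb'))
a=cv2.resize(t['color'][195:290,175:265,::-1],None,fx=4.4,fy=4.4,interpolation=cv2.INTER_CUBIC)
b=cv2.resize(s['color'][210:340,165:295,::-1],None,fx=3.1,fy=3.1,interpolation=cv2.INTER_CUBIC)
o=np.zeros((418,800,3),np.uint8);o[:418,:396]=a;o[:b.shape[0],396:396+b.shape[1]]=b[:,:404]
cv2.imwrite('pics/fin.png',o)
```

```text
(no output)
```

View pics/fin.png

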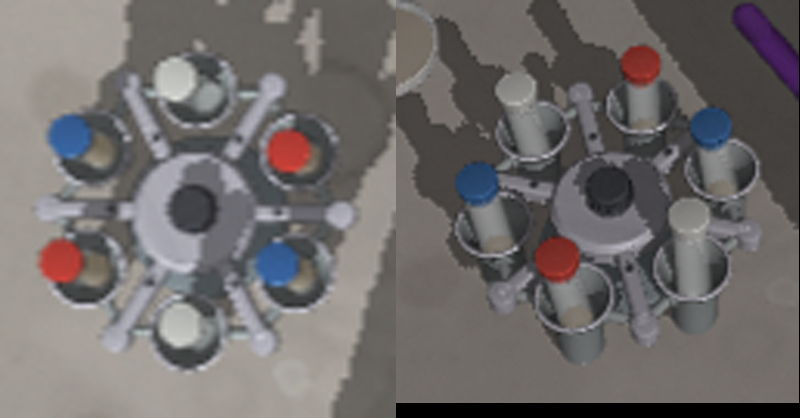

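```bash
cat >> m.py <<'E'
print('--')
for k,v,b in [('blue',(279,264),(.5146,.1194)),('red',(61,261),(.5179,.2441)),('T',(176,80),(.6242,.1789)),('Bt',(180,325),(.4803,.1827)),('redL',(291,151),(.5866,.1175)),('blueL',(70,137),(.5899,.2422))]:
    p=back(c,*A(*v),.122)[:2]-b; print(k,p*1000,'lean deg',np.degrees(np.linalg.norm(p)/.108))
s=pickle.load(open('fin.pkl','rb'))[1]
px=lambda x,y:((x-396)/3.1+165,y/3.1+210)
for k,v,b in [('blue',(711,127),(.5146,.1194)),('red',(557,258),(.5179,.2441)),('T',(516,88),(.6242,.1789)),('Bt',(689,216),(.4803,.1827)),('redL',(641,64),(.5866,.1175)),('blueL',(477,182),(.5899,.2422))]:
    print(k,px(*v),'pred cap top',proj(s,(*b,.122))[0])
E
python3 m.py | sed -n '/--/,$p'
```

```text
--
blue [2.77878876 4.2625214 ] lean deg 2.6994248400488057
red [2.26700979 4.41891865] lean deg 2.6348129198904564
T [-0.58367088  4.63478157] lean deg 2.478248648395053
Bt [ 3.04205883 -2.75019164] lean deg 2.1756141128483364
redL [-4.73533854 -0.54417383] lean deg 2.5287086790678157
blueL [1.34007993 2.27571215] lean deg 1.4010738301542784
blue (266.61290322580646, 250.96774193548387) pred cap top [271.28127122 247.53549212]
red (216.93548387096774, 293.2258064516129) pred cap top [221.58959873 289.96040214]
T (203.70967741935485, 238.38709677419354) pred cap top [207.44692782 235.24466984]
Bt (259.51612903225805, 279.6774193548387) pred cap top [261.57831315 279.77382696]
redL (244.03225806451613, 230.6451612903226) pred cap top [244.2460805  226.71384889]
blueL (191.1290322580645, 268.7096774193548) pred cap top [194.57329757 266.11552296]
```

All six tubes are upright to about 3°, with caps at seated height, and the gripper is clear. Handing in.

```bash
python3 -c "
from station import job;print(job.hand_in())"
```

```text
the job is handed in; nothing more can be done
None
```

I loaded the rotor and handed the job in at about 28 s of the 102 s allowed. The hand-in reports no verdict. All four spare tubes went from the rack into the empty buckets: blue opposite blue, red opposite red, and the two whites opposite each other.

- **Seating:** each tube was lowered to its seated height before release. The force readings were low, at most about 7.5 N, when the first white tube touched the bucket floor.
- **Final picture:** the last top and scene views show same-coloured caps straight across the hub. By the top view, each cap is within about 5 mm of its bucket axis, a lean of under 3° per tube. Cap heights in the scene view match seated tubes to within a few pixels.
- **Left alone:** I never gripped the loaded red and blue tubes, and they showed no visible shift. I kept the arm clear of the beaker, the timer and the orange and purple look-alikes, but did not re-measure their positions at the end. The gripper ended well clear of the rotor.

No check failed or disagreed. One command was refused for a missing field and cost no time.

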